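Sweep the seal blanks into the corral

ROBOT

A 7-joint arm with a two-finger parallel gripper is mounted at the origin on the work surface. World frame = base frame: x ahead of the robot, y to its left, z up, the work surface at z = 0. Lengths are in m, angles in rad, forces in N, time in s.
With the tool pointing down it reaches from about 0.4 to 0.875 m from the base axis. Payload 19.3 kg.
Tool frame: the origin (TCP) lies at the very end of the fingers, on their centre line; the grasp point (between the pads) lies 19 mm behind it; z points along the fingers, y is the line along which they close (so a half turn about z gives the same grasp; the last joint's range is limited). The gripper opens to 85 mm and grips with 20 to 120 N. Pads are 22 mm wide; open, the fingers measure 114 mm over their backs; the gripper's body (76 mm by 85 mm) begins 54 mm behind the grasp point. The pads swing forward as they close: fully open they stand 13 mm farther back than shut.
Start: joints at [-1.193, 0.521, -0.036, 1.599, 0.021, 1.021, -0.113], TCP at [0.271, 0.563, 0.231] pointing down, gripper open.
Joint ranges: [-2.91, 2.91], [-0.3, 2.13], [-1.5, 1.42], [0.17, 2.43], [-1.26, 4.41], [0.16, 1.93], [-2.52, 2.52]. Speed limits (rad/s): [1.89, 1.89, 2.39, 2.39, 3.01, 3.01, 3.01].

INTERFACE

Orientations are given as [roll, pitch, yaw] about the fixed x, y, z axes, in that order (R = Rz(yaw) Ry(pitch) Rx(roll)).
In Python, from workcell import monitor, optics, job_done gives the robot as it stands.
- The arm moves only by the shell command python3 -m handwheel 'ROWS' [FORCE]. ROWS is JSON, a list of rows, each an object of numbers: "dx", "dy", "dz": the shift along the tool's x, y, z in cm; "wx", "wy", "wz": the turn, a rotation vector about the tool's x, y, z in rad; "claw": the opening in per cent of the stroke, from 0 (shut) to 100 (fully open). A call has 1 to 8 rows; each row shifts and turns the commanded pose from where the row before left it, along the tool's axes as they then stand; what a row does not reach is not made up. A row lasts 1/8 s, in which the tool goes at most 62.5 mm and 10.7 degrees, less where a joint would pass 70% of its speed; a pose out of reach is approached as far as the arm can. A call with a gripper value outside its range is refused whole. The fingers move at their own pace and stop on an object; FORCE is the grip in N (left out, the last holds). Time passes only in rows, so rows that do not move let the fingers close. It gives the time, the measured TCP pose, the force, the opening and the grip force at its end, in the units of the state.
- monitor.observe(): the state, without advancing time (a new reading comes with each control period).
- optics.grab_frame(name): name is "scene" or "side" or "wrist"; returns a dict with "frame" (420x560x3 uint8, blue, green, red), "fovy" (degrees; the focal length in pixels is half the picture's height over the tangent of half this angle, whatever the lens; pixels are square), "cx", "cy" (the principal point, pixels), "R" (3x3) and "t" (3): a world point X has camera coordinates R X + t. Camera axes: x right, y down, z forward; pixel columns grow to the right and rows downward; lengths in m; the calibration is good to about 2 mm. A picture is of the moment at which its call begins. There is no depth.
- job_done(): hands the job in; it is judged then, once.
Trained networks look in the newest picture that a camera, given by its name, has taken for a name from the list of things; names that differ only in an ending like _2 or _b are one class to them, and where a whole thing is asked for, a point or a joint stands for the part that bears it (a point fixed in the world has none). Each returns a list of dicts, best first, with "p" (0 to 1); they miss things now and then, are a little off and sometimes report something else, mostly with a low value. They report only what shows in the picture. A call takes as long as a camera call. They do not tell look-alikes from the thing itself.
- optics.masks_of(name, camera): "region" (420x560 bool, what is visible of it) and "rect" ([left, top, width, height] in pixels, round what is visible of it).
The state is a dict: "clock": time; "qpos": joint angles; "qd": joint speeds; "joint_efforts": joint torques, N m; "position": TCP position; "tool_rot": TCP orientation; "force": force on the tool from outside, world axes, zero at the start; "moment": the same for the moment, N m; "grip_width": finger opening in m; "finger_force": force on a finger pad.
Only numpy, scipy, OpenCV 4.12 (cv2) and the standard library are available. Lean on these libraries where they do the work, as an engineer would, in place of code of your own. Each camera call takes 0.05 s, during which the arm holds its last target. There are 200 camera calls.

TASK

Tidy the calligraphy table: sweep the three small flat square stone blanks across the felt, in through the open side of the low wooden corral, until each lies wholly inside it. Only push them, never lift them or tip them over: they stay flat on the table all the way. Leave the standing seal, the cup, the ink stone and the ink bottle where they are.

Things in the scene. Friction and masses are not known exactly. Their poses are not given: they have to be found in the camera images.
- corral: Low U-shaped wooden rim fixed to the table, no floor. Inside 110 mm deep (x), 210 mm wide (y). Walls 10 mm thick, 22 mm high at the back (+x) and both ends (y); the -x side is fully open, no sill. Origin: centre of the inside area, on the felt; x points from mouth to back: mouth line at x = -55 mm, back wall inner face x = +55 mm, end walls inner faces y = -105 and +105 mm.
- blank0: Square flat seal-stone blank of pale stone, 30 x 30 mm and 16 mm high, about 40 g, lying loose and flat on the felt at any yaw, the right (-y) one of the three at the start; the three are alike. Origin: centre of its underside, z up; x and y along its sides. It slides when pushed and stays where it is left.
- blank1: Square flat seal-stone blank of pale stone, 30 x 30 mm and 16 mm high, about 40 g, lying loose and flat on the felt at any yaw, the middle one of the three at the start; the three are alike. Origin: centre of its underside, z up; x and y along its sides. It slides when pushed and stays where it is left.
- blank2: Square flat seal-stone blank of pale stone, 30 x 30 mm and 16 mm high, about 40 g, lying loose and flat on the felt at any yaw, the left (+y) one of the three at the start; the three are alike. Origin: centre of its underside, z up; x and y along its sides. It slides when pushed and stays where it is left.
- seal: Bystander: finished stone seal standing upright, 24 x 24 mm foot, 58 mm tall with a small round knob on top, loose. Origin: centre of its underside.
- cup: Bystander: small ceramic cup, 68 mm across the rim, 64 mm tall, loose. Origin: centre of its underside.
- inkstone: Bystander: dark rectangular ink stone with a raised rim, 90 x 60 mm, 18 mm high, loose. Origin: centre of its underside.
- inkbottle: Bystander: small black ink bottle with a red cap, 44 mm across, 66 mm tall, loose. Origin: centre of its underside.
Things that resemble listed ones, but are neither listed nor needed, are in the scene too. What is shaped like the blank2 but orange or red is not meant.

How it is judged:
By the outcome, as a careful person would: the job done as asked, in the order asked, and still so for the second after the job is handed in, with the robot touching nothing.
It also fails if it takes over 72 s, if anything falls off the work surface, if the arm or the gripper's body presses on something with over 40 N, if the wrist force passes 120 N, or if a joint passes its speed limit or range.

## Working session

There is one attempt and no reset: what is moved stays moved. The work goes in short steps, Python scripts to look and compute and a shell command to move; the robot and the scene stay as the last step left them, time stands still between calls to the robot, and variables do not carry over. Pictures are saved under pics/ and viewed, at most 10 in all, crops included, and the job is handed in when it is done.

```bash
mkdir -p pics; ls
python3 - <<'E'
from workcell import monitor, optics
import cv2,numpy as np
s=monitor.observe()
print({k:np.round(v,3).tolist() for k,v in s.items()})
f={}
for c in ["scene","side"]:
    g=optics.grab_frame(c); cv2.imwrite(f"pics/{c}0.png",g["frame"]); print(c,g["fovy"],g["cx"],g["cy"],g["R"],g["t"])
    for n in ["blank0","corral","seal","cup","inkstone","inkbottle"]:
        for m in optics.masks_of(n,c): print(c,n,round(m["p"],2),m["rect"])
E
```

```text
pics
{'clock': 0.0, 'qpos': [-1.193, 0.522, -0.036, 1.6, 0.021, 1.021, -0.113], 'qd': [0.001, -0.0, -0.0, -0.002, 0.0, -0.001, -0.0], 'joint_efforts': [-0.002, -92.712, 1.979, -36.994, 0.018, 0.008, -0.0], 'position': [0.27, 0.563, 0.231], 'tool_rot': [-3.14, 0.0, 2.694], 'force': [1.071, 0.315, -0.006], 'moment': [-0.013, 0.065, 0.001], 'finger_force': 0.0, 'grip_width': 0.085}
scene 45.01420961068429 275.2307693299882 201.35944183712263 [[-0.64113492  0.7673101  -0.01346189]
 [ 0.44102592  0.35403534 -0.82471517]
 [-0.62804629 -0.53469074 -0.56538807]] [ 0.3152614  -0.2032592   1.46511201]
scene blank0 0.72 [338.4, 218.4, 14.0, 15.0]
scene blank0 0.68 [365.8, 209.5, 18.4, 15.3]
scene blank0 0.66 [275.6, 193.2, 18.5, 11.5]
scene blank0 0.66 [405.6, 213.2, 20.2, 14.7]
scene blank0 0.55 [335.3, 240.8, 19.1, 17.9]
scene blank0 0.54 [348.0, 191.7, 15.2, 11.8]
scene blank0 0.44 [231.6, 172.8, 14.4, 14.5]
scene corral 0.91 [180.5, 209.5, 127.1, 67.3]
scene seal 0.58 [124.5, 166.4, 10.8, 25.7]
scene cup 0.77 [388.5, 228.5, 34.6, 44.3]
scene cup 0.52 [179.0, 206.8, 127.8, 69.0]
scene inkstone 0.94 [339.9, 289.8, 62.2, 48.0]
scene inkbottle 0.7 [159.8, 140.7, 17.5, 28.5]
scene inkbottle 0.7 [275.7, 192.7, 17.9, 11.5]
side 46.11188102457169 280.7096675389555 203.97553239520767 [[-0.99802685 -0.06266495 -0.00393787]
 [-0.04507295  0.75868885 -0.64989203]
 [ 0.04371307 -0.64843221 -0.76001634]] [0.50324133 0.05752597 1.0182286 ]
side blank0 0.79 [291.7, 211.1, 16.9, 15.2]
side blank0 0.74 [252.3, 292.7, 19.1, 22.9]
side blank0 0.69 [326.7, 291.4, 22.1, 19.2]
side blank0 0.64 [347.1, 263.6, 22.9, 14.5]
side blank0 0.55 [346.6, 336.9, 26.6, 21.7]
side corral 0.85 [185.0, 179.5, 71.2, 99.5]
side seal 0.68 [227.4, 96.9, 12.4, 19.7]
side cup 0.83 [262.4, 327.8, 41.2, 51.8]
side inkstone 0.7 [154.4, 341.2, 66.0, 56.3]
```

View pics/scene0.png

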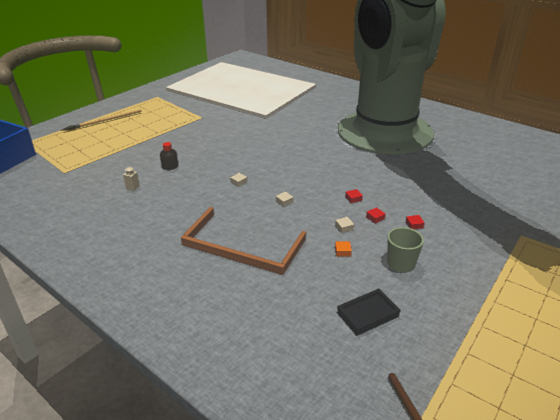

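View pics/side0.png

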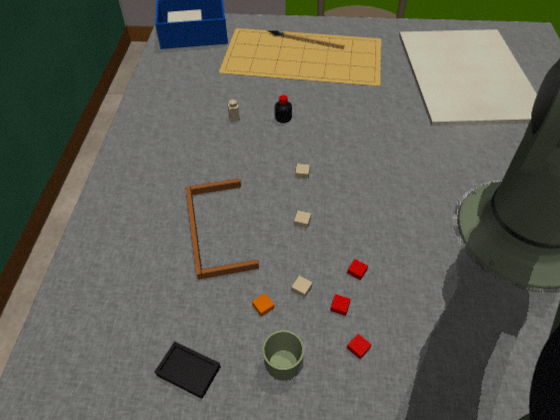

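The scene picture shows the pale blanks at (239,179), (285,198) and (344,224), with the corral around (243,243). Red and orange look-alikes sit at (354,196), (375,215), (415,222) and (343,248), and the cup is at (403,250). The side picture has the blanks at (302,170), (302,218) and (302,286), and the corral mouth facing right.

```bash
cat > h.py <<'E'
from workcell import monitor, optics
import cv2,numpy as np
from scipy.optimize import minimize
S=4
def box(x0,x1,y0,y1,h): return np.array([[x,y,z] for x in(x0,x1) for y in(y0,y1) for z in(0,h)])
def cyl(r,h): a=np.linspace(0,6.28,24); return np.array([[r*np.cos(t),r*np.sin(t),z] for t in a for z in(0,h)])
M={"blank":[box(-.015,.015,-.015,.015,.016)],
"corral":[box(.055,.065,-.115,.115,.022),box(-.055,.065,.105,.115,.022),box(-.055,.065,-.115,-.105,.022)],
"cup":[cyl(.034,.064)],"inkstone":[box(-.045,.045,-.03,.03,.018)],"inkbottle":[cyl(.022,.066)],"seal":[box(-.012,.012,-.012,.012,.058)]}
def proj(g,X):
    c=X@g["R"].T+g["t"]; f=210/np.tan(np.radians(g["fovy"]/2))
    return np.c_[f*c[:,0]/c[:,2]+g["cx"],f*c[:,1]/c[:,2]+g["cy"]]
def ray(g,u,v,z):
    f=210/np.tan(np.radians(g["fovy"]/2)); d=g["R"].T@np.array([(u-g["cx"])/f,(v-g["cy"])/f,1]); o=-g["R"].T@g["t"]
    return (o+d*(z-o[2])/d[2])[:2]
def render(g,name,p):
    im=np.zeros((420*S,560*S),np.uint8); c,s=np.cos(p[2]),np.sin(p[2]); R=np.array([[c,-s,0],[s,c,0],[0,0,1]])
    for b in M[name]:
        q=proj(g,b@R.T+[p[0],p[1],0]); cv2.fillConvexPoly(im,cv2.convexHull(np.round((q+.5)*S).astype(np.int32)),255)
    return cv2.resize(im,(560,420),interpolation=cv2.INTER_AREA)/255.
def fit(views,name,p0,yaws):
    """views: list of (g,mask)"""
    def cost(p):
        e=0
        for g,m in views:
            r=render(g,name,p); e+=1-np.minimum(r,m).sum()/np.maximum(r,m).sum()
        return e/len(views)
    best=None
    for y in yaws:
        x0=np.r_[p0,y]; r=minimize(cost,x0,method="Nelder-Mead",options=dict(initial_simplex=x0+np.vstack([np.zeros(3),np.diag([.008,.008,.25])]),maxfev=90))
        if best is None or r.fun<best.fun: best=r
    return best.x,best.fun
def pale(g,m):
    px=g["frame"][m["region"]].astype(float).mean(0); return px[2]-px[0]<90
def ctr(m): 
    l,t,w,h=m["rect"]; return l+w/2,t+h/2
E
cat > a.py <<'E'
from h import *
G={c:optics.grab_frame(c) for c in("scene","side")}
B=[]
for c,g in G.items():
    for m in optics.masks_of("blank0",c):
        px=g["frame"][m["region"]].astype(float).mean(0)
        p=ray(g,*ctr(m),.008)
        k="pale" if px[1]>.75*px[2] else "red"
        print(c,np.round(p,3),k,round(m["p"],2))
        if k=="pale" and m["p"]>.4: B.append((p,g,m["region"].astype(float)))
used=set()
for i,(p,g,r) in enumerate(B):
    if i in used: continue
    grp=[j for j in range(len(B)) if j not in used and np.hypot(*(B[j][0]-p))<.02]; used|=set(grp)
    x,e=fit([B[j][1:] for j in grp],"blank",np.mean([B[j][0] for j in grp],0),[0,.5,1.])
    print("blank",np.round(x[:2],4),round(np.degrees(x[2])%90,1),len(grp),round(e,3))
import sys
if len(sys.argv)>1:
  for n in ["corral","seal","cup","inkstone","inkbottle"]:
    v=[];ps=[]
    for c,g in G.items():
        ms=optics.masks_of(n,c)
        if ms and ms[0]["p"]>.5: v.append((g,ms[0]["region"].astype(float))); ps.append(ray(g,*ctr(ms[0]),.01 if n in("corral","inkstone") else .03))
    if v:
        x,e=fit(v,n,np.mean(ps,0),[-.3,.3] if n=="corral" else [0,.8]); print(n,np.round(x[:2],4),round(np.degrees(x[2]),1),len(v),round(e,3))
E
python3 a.py all
```

```text
scene [0.53  0.212] red 0.72
scene [0.355 0.28 ] red 0.62
scene [0.384 0.198] red 0.61
scene [0.458 0.003] pale 0.6
scene [0.464 0.172] pale 0.57
scene [ 0.462 -0.14 ] pale 0.52
scene [0.348 0.122] red 0.51
side [0.384 0.188] red 0.89
side [0.348 0.272] red 0.77
side [0.347 0.122] red 0.76
side [ 0.468 -0.141] pale 0.71
side [0.455 0.166] pale 0.7
side [0.457 0.002] pale 0.61
side [0.524 0.206] red 0.52
blank [0.4597 0.    ] 75.7 2 0.126
blank [0.4567 0.1621] 63.5 2 0.143
blank [ 0.4648 -0.1428] 84.5 2 0.146
corral [0.6239 0.0269] 16.2 2 0.146
seal [ 0.6444 -0.3247] -8.7 2 0.227
cup [0.4813 0.3121] 5.1 2 0.177
inkstone [0.6398 0.3326] -21.3 2 0.055
inkbottle [ 0.5198 -0.3318] 50.1 2 0.288
```

```bash
cat > ov.py <<'E'
from h import *
import sys,json
def overlay(items,fn,c="side",crop=(100,140,400,400),g=None):
    g=g or optics.grab_frame(c); im=cv2.resize(g["frame"],None,fx=2.5,fy=2.5,interpolation=cv2.INTER_CUBIC)
    for n,p in items:
        r=(cv2.resize(render(g,n,p),None,fx=2.5,fy=2.5)>.5).astype(np.uint8)
        cs,_=cv2.findContours(r,cv2.RETR_LIST,cv2.CHAIN_APPROX_NONE); cv2.drawContours(im,cs,-1,(255,255,0),1)
    x0,y0,x1,y1=[int(2.5*k) for k in crop]; cv2.imwrite(fn,im[y0:y1,x0:x1])
E
python3 - <<'E'
from ov import *
r=np.radians
it=[("corral",[.6239,.0269,r(16.2)]),("blank",[.4597,0,r(75.7)]),("blank",[.4567,.1621,r(63.5)]),("blank",[.4648,-.1428,r(84.5)]),("cup",[.4813,.3121,0])]
overlay(it,"pics/o1.png","side",(160,150,400,390))
overlay(it,"pics/o2.png","scene",(160,150,440,300))
a=cv2.imread("pics/o1.png");print(a.shape)
E
```

```text
(600, 600, 3)
```

View pics/o1.png

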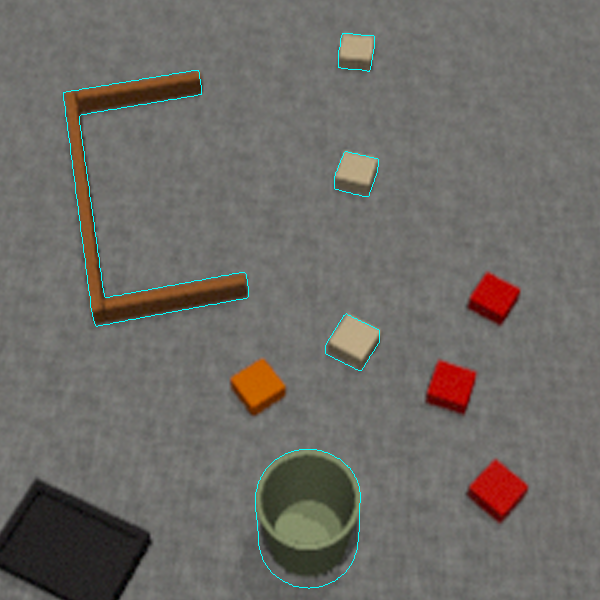

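View pics/o2.png

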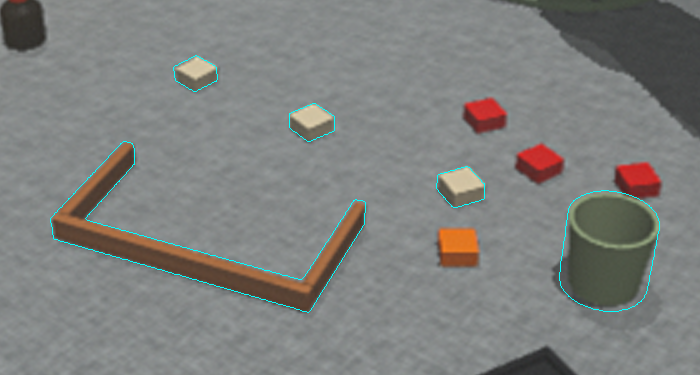

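The overlays match: the model outlines lie on the corral, the three blanks and the cup in both pictures. I'll push with the fingers nearly shut, as a wide flat front.

```bash
cat > nav.py <<'E'
# usage: nav.py psi_deg x y z  -> wz turn and shift in tool axes (after the turn)
import sys,numpy as np
from workcell import monitor
psi,x,y,z=map(float,sys.argv[1:5]); s=monitor.observe(); p=np.array(s["position"])
w=np.degrees(s["tool_rot"][2]); a=np.radians(psi); d=np.array([x,y,z])-p
dw=-(np.radians((psi-w+180)%360-180))
print("t",round(s["clock"],2),"pos",np.round(p,4),"rpy",np.round(s["tool_rot"],3),"F",np.round(s["force"],1),"grip",round(s["grip_width"],4))
print("wz %.3f  then dx %.2f dy %.2f dz %.2f cm"%(dw,100*(np.cos(a)*d[0]+np.sin(a)*d[1]),100*(np.sin(a)*d[0]-np.cos(a)*d[1]),-100*d[2]))
E
python3 -m handwheel '[{"wz":-0.16,"claw":20},{"wz":-0.16},{"wz":-0.16},{"wz":-0.1},{},{}]' 40
python3 nav.py 187.5 .415 -.006 .10
```

```text
t 1.5 pos [0.2706 0.5634 0.2313] rpy [-3.142  0.     2.694] F [-0.4  0.6 -0.2] grip 0.0856
wz -0.579  then dx -6.88 dy -58.33 dz 13.13 cmschema error: expected keys dx, dy, dz, wx, wy, wz, claw
```

```bash
python3 -m handwheel '[{"dx":0,"dy":0,"dz":0,"wx":0,"wy":0,"wz":-0.16,"claw":20},{"dx":0,"dy":0,"dz":0,"wx":0,"wy":0,"wz":-0.16,"claw":20},{"dx":0,"dy":0,"dz":0,"wx":0,"wy":0,"wz":-0.16,"claw":20},{"dx":0,"dy":0,"dz":0,"wx":0,"wy":0,"wz":-0.1,"claw":20},{"dx":0,"dy":0,"dz":0,"wx":0,"wy":0,"wz":0,"claw":20}]' 40
python3 nav.py 187.5 .415 -.006 .10
```

```text
clock: 2.12
position: [0.2708, 0.5633, 0.2313]
tool_rot: [3.142, -0.0, -3.01]
force: [-0.1, 0.1, -0.8]
grip_width: 0.017
finger_force: 0.0
t 2.12 pos [0.2708 0.5633 0.2313] rpy [ 3.142 -0.    -3.01 ] F [-0.1  0.1 -0.8] grip 0.017
wz 0.000  then dx -6.87 dy -58.33 dz 13.13 cm
```

```bash
python3 -m handwheel '[{"dx":-1,"dy":-4.5,"dz":0,"wx":0,"wy":0,"wz":0,"claw":20},{"dx":-1,"dy":-4.5,"dz":0,"wx":0,"wy":0,"wz":0,"claw":20},{"dx":-1,"dy":-4.5,"dz":0,"wx":0,"wy":0,"wz":0,"claw":20},{"dx":-1,"dy":-4.5,"dz":0,"wx":0,"wy":0,"wz":0,"claw":20},{"dx":-1,"dy":-4.5,"dz":1,"wx":0,"wy":0,"wz":0,"claw":20},{"dx":-1,"dy":-4.5,"dz":1,"wx":0,"wy":0,"wz":0,"claw":20},{"dx":-1,"dy":-4.5,"dz":1,"wx":0,"wy":0,"wz":0,"claw":20},{"dx":0,"dy":-4.5,"dz":1,"wx":0,"wy":0,"wz":0,"claw":20}]' >/dev/null
python3 -m handwheel '[{"dx":0,"dy":-4.5,"dz":1,"wx":0,"wy":0,"wz":0,"claw":20},{"dx":0,"dy":-4.5,"dz":1,"wx":0,"wy":0,"wz":0,"claw":20},{"dx":0,"dy":-4.5,"dz":1,"wx":0,"wy":0,"wz":0,"claw":20},{"dx":0,"dy":-4.5,"dz":1,"wx":0,"wy":0,"wz":0,"claw":20},{"dx":0,"dy":-4.3,"dz":2,"wx":0,"wy":0,"wz":0,"claw":20},{"dx":0,"dy":0,"dz":0,"wx":0,"wy":0,"wz":0,"claw":20}]' >/dev/null
python3 nav.py 187.5 .415 -.006 .005
```

```text
t 3.88 pos [ 0.4164 -0.0081  0.1304] rpy [-3.141e+00 -2.000e-03 -3.017e+00] F [0.2 0.7 0.4] grip 0.017
wz -0.006  then dx 0.11 dy 0.23 dz 12.54 cm
```

```bash
python3 -m handwheel '[{"dx":0,"dy":0.2,"dz":3,"wx":0,"wy":0,"wz":0,"claw":20},{"dx":0,"dy":0,"dz":3,"wx":0,"wy":0,"wz":0,"claw":20},{"dx":0,"dy":0,"dz":3,"wx":0,"wy":0,"wz":0,"claw":20},{"dx":0,"dy":0,"dz":2,"wx":0,"wy":0,"wz":0,"claw":20},{"dx":0,"dy":0,"dz":1,"wx":0,"wy":0,"wz":0,"claw":20},{"dx":0,"dy":0,"dz":0.5,"wx":0,"wy":0,"wz":0,"claw":20},{"dx":0,"dy":0,"dz":0,"wx":0,"wy":0,"wz":0,"claw":20}]' >/dev/null
python3 nav.py 187.5 .63 .0224 .005
python3 - <<'E'
from ov import *
overlay([],"pics/d1.png","side",(200,150,440,390))
E
```

```text
t 4.75 pos [ 0.4167 -0.0032  0.0066] rpy [-3.142  0.    -3.01 ] F [-0.3  0.8 -1.2] grip 0.0171
wz 0.001  then dx -21.48 dy -0.24 dz 0.16 cm
```

View pics/d1.png

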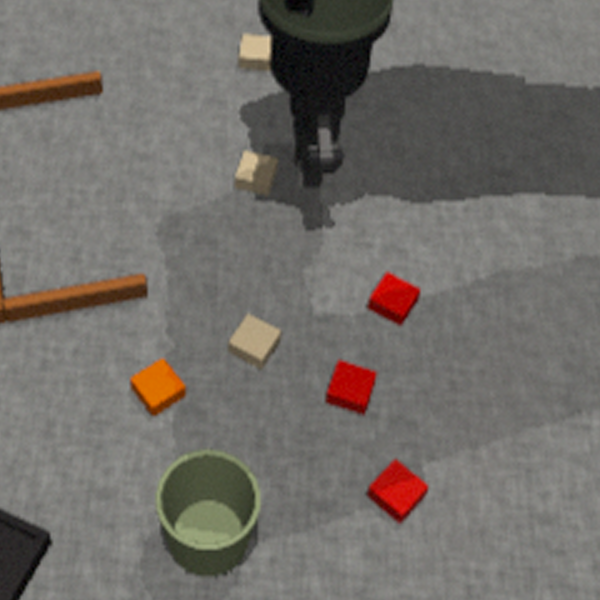

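The fingers are on the felt right behind the middle blank: crop (320,165), with the blank at (256,172). Next I push it in.

```bash
python3 -m handwheel '[{"dx":-1,"dy":-0.2,"dz":0.2,"wx":0,"wy":0,"wz":0,"claw":20},{"dx":-0.8,"dy":0,"dz":0,"wx":0,"wy":0,"wz":0,"claw":20},{"dx":-0.8,"dy":0,"dz":0,"wx":0,"wy":0,"wz":0,"claw":20},{"dx":-1,"dy":0,"dz":0,"wx":0,"wy":0,"wz":0,"claw":20},{"dx":-1.2,"dy":0,"dz":0,"wx":0,"wy":0,"wz":0,"claw":20},{"dx":-1.2,"dy":0,"dz":0,"wx":0,"wy":0,"wz":0,"claw":20},{"dx":-1.2,"dy":0,"dz":0,"wx":0,"wy":0,"wz":0,"claw":20},{"dx":-1.2,"dy":0,"dz":0,"wx":0,"wy":0,"wz":0,"claw":20}]'
python3 -m handwheel '[{"dx":-1.2,"dy":0,"dz":0,"wx":0,"wy":0,"wz":0,"claw":20},{"dx":-1.2,"dy":0,"dz":0,"wx":0,"wy":0,"wz":0,"claw":20},{"dx":-1.2,"dy":0,"dz":0,"wx":0,"wy":0,"wz":0,"claw":20},{"dx":-1.2,"dy":0,"dz":0,"wx":0,"wy":0,"wz":0,"claw":20},{"dx":-1.2,"dy":0,"dz":0,"wx":0,"wy":0,"wz":0,"claw":20},{"dx":-1.2,"dy":0,"dz":0,"wx":0,"wy":0,"wz":0,"claw":20},{"dx":-1.2,"dy":0,"dz":0,"wx":0,"wy":0,"wz":0,"claw":20},{"dx":-0.5,"dy":0,"dz":0,"wx":0,"wy":0,"wz":0,"claw":20}]'
python3 nav.py 187.5 .63 .0224 .005
python3 a.py | grep pale; python3 a.py | grep ^blank
```

```text
clock: 5.8
position: [0.5009, 0.0058, 0.0043]
tool_rot: [-3.142, -0.0, -3.009]
force: [-0.4, 0.0, 0.2]
grip_width: 0.0169
finger_force: 0.3
clock: 6.8
position: [0.5891, 0.0176, 0.0042]
tool_rot: [-3.142, 0.0, -3.009]
force: [-1.2, -1.2, 0.6]
grip_width: 0.0171
finger_force: 0.2
t 6.8 pos [0.5891 0.0176 0.0042] rpy [-3.142  0.    -3.009] F [-1.2 -1.2  0.6] grip 0.0171
wz 0.001  then dx -4.12 dy -0.06 dz -0.08 cm
scene [0.614 0.025] pale 0.71
scene [0.465 0.171] pale 0.63
side [0.452 0.167] pale 0.76
side [ 0.462 -0.141] pale 0.67
side [0.612 0.026] pale 0.47
blank [0.613  0.0227] 72.9 2 0.183
blank [0.4554 0.1609] 63.5 2 0.151
blank [ 0.4647 -0.1429] 84.4 1 0.102
```

```bash
python3 -m handwheel '[{"dx":-1.2,"dy":0,"dz":0,"wx":0,"wy":0,"wz":0,"claw":20},{"dx":-1.2,"dy":0,"dz":0,"wx":0,"wy":0,"wz":0,"claw":20},{"dx":-1.2,"dy":0,"dz":0,"wx":0,"wy":0,"wz":0,"claw":20},{"dx":-0.5,"dy":0,"dz":0,"wx":0,"wy":0,"wz":0,"claw":20},{"dx":1,"dy":0,"dz":0,"wx":0,"wy":0,"wz":0,"claw":20},{"dx":1,"dy":0,"dz":0,"wx":0,"wy":0,"wz":0,"claw":20},{"dx":1,"dy":0,"dz":-4,"wx":0,"wy":0,"wz":0,"claw":20},{"dx":0,"dy":0,"dz":-5,"wx":0,"wy":0,"wz":0,"claw":20}]' | head -2
python3 -m handwheel '[{"dx":0,"dy":0,"dz":-1,"wx":0,"wy":0,"wz":0.18,"claw":20},{"dx":0,"dy":0,"dz":0,"wx":0,"wy":0,"wz":0.18,"claw":20},{"dx":0,"dy":0,"dz":0,"wx":0,"wy":0,"wz":0.18,"claw":20},{"dx":0,"dy":0,"dz":0,"wx":0,"wy":0,"wz":0.18,"claw":20},{"dx":0,"dy":0,"dz":0,"wx":0,"wy":0,"wz":0.18,"claw":20},{"dx":0,"dy":0,"dz":0,"wx":0,"wy":0,"wz":0.18,"claw":20},{"dx":0,"dy":0,"dz":0,"wx":0,"wy":0,"wz":0.18,"claw":20},{"dx":0,"dy":0,"dz":0,"wx":0,"wy":0,"wz":0.18,"claw":20}]' >/dev/null
python3 -m handwheel '[{"dx":0,"dy":0,"dz":0,"wx":0,"wy":0,"wz":0.17,"claw":20},{"dx":0,"dy":0,"dz":0,"wx":0,"wy":0,"wz":0.15,"claw":20},{"dx":0,"dy":0,"dz":0,"wx":0,"wy":0,"wz":0,"claw":20}]' >/dev/null
python3 nav.py 86.2 .459 .211 .005
```

```text
clock: 8.2
position: [0.597, 0.0185, 0.0946]
t 9.57 pos [0.5984 0.0189 0.1042] rpy [-3.141  0.     1.514] F [0.6 0.7 0.8] grip 0.0171
wz 0.010  then dx 18.24 dy -15.19 dz 9.92 cm
```

```bash
python3 -m handwheel '[{"dx":4.6,"dy":-3.8,"dz":0,"wx":0,"wy":0,"wz":0.01,"claw":20},{"dx":4.6,"dy":-3.8,"dz":0,"wx":0,"wy":0,"wz":0,"claw":20},{"dx":4.6,"dy":-3.8,"dz":0,"wx":0,"wy":0,"wz":0,"claw":20},{"dx":4.5,"dy":-3.8,"dz":0,"wx":0,"wy":0,"wz":0,"claw":20},{"dx":0,"dy":0,"dz":0,"wx":0,"wy":0,"wz":0,"claw":20}]' >/dev/null
python3 nav.py 86.2 .459 .211 .005; python3 a.py | grep ^blank
```

```text
t 10.2 pos [0.4563 0.2151 0.1042] rpy [-3.140e+00 -1.000e-03  1.515e+00] F [-0.2 -0.5 -0.1] grip 0.0173
wz 0.010  then dx -0.39 dy 0.29 dz 9.92 cm
blank [0.4553 0.1616] 60.1 2 0.169
blank [0.6536 0.0253] 69.5 2 0.253
blank [ 0.4644 -0.1414] 65.9 1 0.236
```

```bash
python3 -m handwheel '[{"dx":0,"dy":0.2,"dz":3,"wx":0,"wy":0,"wz":0,"claw":20},{"dx":0,"dy":0,"dz":3,"wx":0,"wy":0,"wz":0,"claw":20},{"dx":0,"dy":0,"dz":2.4,"wx":0,"wy":0,"wz":0,"claw":20},{"dx":0,"dy":0,"dz":1,"wx":0,"wy":0,"wz":0,"claw":20},{"dx":0,"dy":0,"dz":0.5,"wx":0,"wy":0,"wz":0,"claw":20},{"dx":-1,"dy":0,"dz":0,"wx":0,"wy":0,"wz":0,"claw":20},{"dx":-1,"dy":0,"dz":0,"wx":0,"wy":0,"wz":0,"claw":20},{"dx":-0.8,"dy":0,"dz":0,"wx":0,"wy":0,"wz":0,"claw":20}]'
python3 -m handwheel '[{"dx":-0.8,"dy":0,"dz":0,"wx":0,"wy":0,"wz":0,"claw":20},{"dx":-1,"dy":0,"dz":0,"wx":0,"wy":0,"wz":0,"claw":20},{"dx":-1.1,"dy":0,"dz":0,"wx":0,"wy":0,"wz":0,"claw":20},{"dx":-1.2,"dy":0,"dz":0,"wx":0,"wy":0,"wz":0,"claw":20},{"dx":-1.2,"dy":0,"dz":0,"wx":0,"wy":0,"wz":0,"claw":20},{"dx":-1.2,"dy":0,"dz":0,"wx":0,"wy":0,"wz":0,"claw":20},{"dx":-1.2,"dy":0,"dz":0,"wx":0,"wy":0,"wz":0,"claw":20},{"dx":-1,"dy":0,"dz":0,"wx":0,"wy":0,"wz":0,"claw":20}]'
python3 nav.py 86.2 .452 .099 .005
python3 a.py | grep ^blank
```

```text
clock: 11.4
position: [0.4596, 0.1824, 0.0058]
tool_rot: [3.141, -0.0, 1.503]
force: [-0.5, 0.8, -0.1]
grip_width: 0.0169
finger_force: 0.1
clock: 12.4
position: [0.4536, 0.0956, 0.0053]
tool_rot: [-3.142, 0.0, 1.503]
force: [-0.4, 0.1, -0.2]
grip_width: 0.0168
finger_force: 0.1
t 12.4 pos [0.4536 0.0956 0.0053] rpy [-3.142  0.     1.503] F [-0.4  0.1 -0.2] grip 0.0168
wz -0.001  then dx 0.33 dy -0.18 dz 0.03 cm
blank [0.6534 0.0264] 70.3 2 0.164
blank [0.6669 0.3325] 67.2 1 0.769
blank [0.463  0.0659] 36.2 1 0.311
blank [ 0.4653 -0.14  ] 73.0 1 0.135
blank [0.4516 0.0662] 0.3 1 0.556
```

```bash
python3 -m handwheel '[{"dx":1,"dy":0,"dz":0,"wx":0,"wy":0,"wz":0,"claw":20},{"dx":1,"dy":0,"dz":-2,"wx":0,"wy":0,"wz":0,"claw":20},{"dx":0,"dy":0,"dz":-4,"wx":0,"wy":0,"wz":-0.1,"claw":20},{"dx":0,"dy":0,"dz":-4,"wx":0,"wy":0,"wz":-0.18,"claw":20},{"dx":0,"dy":0,"dz":0,"wx":0,"wy":0,"wz":-0.18,"claw":20},{"dx":0,"dy":0,"dz":0,"wx":0,"wy":0,"wz":-0.18,"claw":20},{"dx":0,"dy":0,"dz":0,"wx":0,"wy":0,"wz":-0.18,"claw":20},{"dx":0,"dy":0,"dz":0,"wx":0,"wy":0,"wz":-0.18,"claw":20}]' >/dev/null
python3 -m handwheel '[{"dx":0,"dy":0,"dz":0,"wx":0,"wy":0,"wz":-0.18,"claw":20},{"dx":0,"dy":0,"dz":0,"wx":0,"wy":0,"wz":-0.18,"claw":20},{"dx":0,"dy":0,"dz":0,"wx":0,"wy":0,"wz":-0.18,"claw":20},{"dx":0,"dy":0,"dz":0,"wx":0,"wy":0,"wz":0,"claw":20}]' >/dev/null
python3 nav.py 176.2 .405 .076 .005
python3 a.py | grep -E "^blank|pale"
```

```text
t 14.1 pos [0.455  0.1172 0.1053] rpy [ 3.141 -0.     3.043] F [ 0.1  0.2 -0.2] grip 0.017
wz -0.032  then dx 4.71 dy -4.44 dz 10.03 cm
scene [0.649 0.028] pale 0.66
scene [ 0.463 -0.136] pale 0.49
scene [0.464 0.077] pale 0.45
side [0.649 0.034] pale 0.72
side [0.457 0.075] pale 0.7
blank [0.6527 0.0254] 67.3 2 0.159
blank [ 0.4637 -0.1403] 78.8 1 0.124
blank [0.4562 0.0691] 86.3 2 0.255
```

```bash
python3 -m handwheel '[{"dx":0,"dy":0,"dz":0,"wx":0,"wy":0,"wz":-0.08,"claw":20},{"dx":2.2,"dy":-2.3,"dz":0,"wx":0,"wy":0,"wz":0,"claw":20},{"dx":2.1,"dy":-2.4,"dz":0,"wx":0,"wy":0,"wz":0,"claw":20},{"dx":0,"dy":0,"dz":0,"wx":0,"wy":0,"wz":0,"claw":20}]' >/dev/null
python3 nav.py 179 .411 .068 .005
```

```text
t 14.8 pos [0.4099 0.0689 0.1054] rpy [-3.141e+00 -1.000e-03  3.120e+00] F [ 0.4  0.  -0.5] grip 0.0173
wz -0.004  then dx -0.11 dy -0.09 dz 10.04 cm
```

```bash
python3 -m handwheel '[{"dx":0,"dy":0,"dz":3,"wx":0,"wy":0,"wz":0,"claw":20},{"dx":0,"dy":0,"dz":3,"wx":0,"wy":0,"wz":0,"claw":20},{"dx":0,"dy":0,"dz":2.5,"wx":0,"wy":0,"wz":0,"claw":20},{"dx":0,"dy":0,"dz":1,"wx":0,"wy":0,"wz":0,"claw":20},{"dx":0,"dy":0,"dz":0.5,"wx":0,"wy":0,"wz":0,"claw":20},{"dx":-1,"dy":0,"dz":0,"wx":0,"wy":0,"wz":0,"claw":20},{"dx":-0.8,"dy":0,"dz":0,"wx":0,"wy":0,"wz":0,"claw":20},{"dx":-0.8,"dy":0,"dz":0,"wx":0,"wy":0,"wz":0,"claw":20}]'
python3 -m handwheel '[{"dx":-1,"dy":0.05,"dz":0,"wx":0,"wy":0,"wz":0,"claw":20},{"dx":-1.2,"dy":0.05,"dz":0,"wx":0,"wy":0,"wz":0,"claw":20},{"dx":-1.2,"dy":0.05,"dz":0,"wx":0,"wy":0,"wz":0,"claw":20},{"dx":-1.2,"dy":0.05,"dz":0,"wx":0,"wy":0,"wz":0,"claw":20},{"dx":-1.2,"dy":0.05,"dz":0,"wx":0,"wy":0,"wz":0,"claw":20},{"dx":-1.2,"dy":0.05,"dz":0,"wx":0,"wy":0,"wz":0,"claw":20},{"dx":-1.2,"dy":0.05,"dz":0,"wx":0,"wy":0,"wz":0,"claw":20},{"dx":-0.8,"dy":0.05,"dz":0,"wx":0,"wy":0,"wz":0,"claw":20}]'
python3 nav.py 179 .6 .0736 .005
python3 a.py | grep -E "^blank|pale"
```

```text
clock: 15.8
position: [0.4382, 0.0697, 0.0058]
tool_rot: [3.141, 0.001, 3.123]
force: [0.1, -0.5, 0.3]
grip_width: 0.017
finger_force: 0.2
clock: 16.8
position: [0.528, 0.0721, 0.0053]
tool_rot: [3.142, 0.0, 3.124]
force: [-0.9, 0.0, 1.1]
grip_width: 0.0171
finger_force: 0.2
t 16.8 pos [0.528  0.0721 0.0053] rpy [3.142 0.    3.124] F [-0.9  0.   1.1] grip 0.0171
wz -0.000  then dx -7.20 dy 0.27 dz 0.03 cm
scene [0.557 0.081] pale 0.65
scene [0.65  0.028] pale 0.44
side [ 0.466 -0.142] pale 0.76
side [0.652 0.03 ] pale 0.71
side [0.553 0.073] pale 0.55
blank [0.5542 0.0705] 0.6 2 0.246
blank [0.6531 0.0256] 70.3 2 0.183
blank [ 0.4642 -0.1423] 85.1 1 0.101
```

```bash
python3 -m handwheel '[{"dx":-1.2,"dy":0.05,"dz":0,"wx":0,"wy":0,"wz":0,"claw":20},{"dx":-1.2,"dy":0.05,"dz":0,"wx":0,"wy":0,"wz":0,"claw":20},{"dx":-1.2,"dy":0.05,"dz":0,"wx":0,"wy":0,"wz":0,"claw":20},{"dx":-1.2,"dy":0.05,"dz":0,"wx":0,"wy":0,"wz":0,"claw":20},{"dx":-1.2,"dy":0.05,"dz":0,"wx":0,"wy":0,"wz":0,"claw":20},{"dx":-1.2,"dy":0,"dz":0,"wx":0,"wy":0,"wz":0,"claw":20},{"dx":1,"dy":0,"dz":0,"wx":0,"wy":0,"wz":0,"claw":20},{"dx":1,"dy":0,"dz":0,"wx":0,"wy":0,"wz":0,"claw":20}]' | head -2
python3 -m handwheel '[{"dx":1,"dy":0,"dz":-5,"wx":0,"wy":0,"wz":0,"claw":20},{"dx":0,"dy":0,"dz":-5,"wx":0,"wy":0,"wz":0.1,"claw":20},{"dx":0,"dy":0,"dz":0,"wx":0,"wy":0,"wz":0.18,"claw":20},{"dx":0,"dy":0,"dz":0,"wx":0,"wy":0,"wz":0.18,"claw":20},{"dx":0,"dy":0,"dz":0,"wx":0,"wy":0,"wz":0.18,"claw":20},{"dx":0,"dy":0,"dz":0,"wx":0,"wy":0,"wz":0.18,"claw":20},{"dx":0,"dy":0,"dz":0,"wx":0,"wy":0,"wz":0.18,"claw":20},{"dx":0,"dy":0,"dz":0,"wx":0,"wy":0,"wz":0.18,"claw":20}]' >/dev/null
python3 -m handwheel '[{"dx":0,"dy":0,"dz":0,"wx":0,"wy":0,"wz":0.18,"claw":20},{"dx":0,"dy":0,"dz":0,"wx":0,"wy":0,"wz":0.17,"claw":20},{"dx":0,"dy":0,"dz":0,"wx":0,"wy":0,"wz":0,"claw":20}]' >/dev/null
python3 nav.py 91.2 .465 -.192 .005
python3 a.py | grep -E "^blank"
```

```text
clock: 18.0
position: [0.5783, 0.0736, 0.0051]
t 19.38 pos [0.5685 0.0741 0.1052] rpy [-3.141  0.     1.595] F [-0.4 -0.3 -0.5] grip 0.0174
wz 0.003  then dx -26.39 dy -10.90 dz 10.02 cm
blank [0.6268 0.0694] 0.5 2 0.154
blank [0.653  0.0256] 70.6 2 0.187
blank [ 0.466  -0.1426] 80.3 1 0.082
```

```bash
python3 -m handwheel '[{"dx":-4.5,"dy":-1.8,"dz":0,"wx":0,"wy":0,"wz":0,"claw":20},{"dx":-4.5,"dy":-1.8,"dz":0,"wx":0,"wy":0,"wz":0,"claw":20},{"dx":-4.5,"dy":-1.8,"dz":0,"wx":0,"wy":0,"wz":0,"claw":20},{"dx":-4.5,"dy":-1.8,"dz":0,"wx":0,"wy":0,"wz":0,"claw":20},{"dx":-4.5,"dy":-1.8,"dz":0,"wx":0,"wy":0,"wz":0,"claw":20},{"dx":-3.9,"dy":-1.9,"dz":0,"wx":0,"wy":0,"wz":0,"claw":20},{"dx":0,"dy":0,"dz":0,"wx":0,"wy":0,"wz":0,"claw":20}]' >/dev/null
python3 nav.py 91.2 .465 -.192 .005
```

```text
t 20.45 pos [ 0.4648 -0.1957  0.1056] rpy [3.142e+00 1.000e-03 1.590e+00] F [ 1.   0.2 -0. ] grip 0.0169
wz -0.001  then dx 0.37 dy 0.03 dz 10.06 cm
```

```bash
python3 -m handwheel '[{"dx":0,"dy":0,"dz":3,"wx":0,"wy":0,"wz":0,"claw":20},{"dx":0,"dy":0,"dz":3,"wx":0,"wy":0,"wz":0,"claw":20},{"dx":0,"dy":0,"dz":2.5,"wx":0,"wy":0,"wz":0,"claw":20},{"dx":0,"dy":0,"dz":1,"wx":0,"wy":0,"wz":0,"claw":20},{"dx":0,"dy":0,"dz":0.5,"wx":0,"wy":0,"wz":0,"claw":20},{"dx":1,"dy":0,"dz":0,"wx":0,"wy":0,"wz":0,"claw":20},{"dx":0.8,"dy":0,"dz":0,"wx":0,"wy":0,"wz":0,"claw":20},{"dx":0.8,"dy":0,"dz":0,"wx":0,"wy":0,"wz":0,"claw":20}]' | head -4
python3 -m handwheel '[{"dx":0.8,"dy":0,"dz":0,"wx":0,"wy":0,"wz":0,"claw":20},{"dx":1,"dy":0,"dz":0,"wx":0,"wy":0,"wz":0,"claw":20},{"dx":1.2,"dy":0,"dz":0,"wx":0,"wy":0,"wz":0,"claw":20},{"dx":1.2,"dy":0,"dz":0,"wx":0,"wy":0,"wz":0,"claw":20},{"dx":1.2,"dy":0,"dz":0,"wx":0,"wy":0,"wz":0,"claw":20},{"dx":1.2,"dy":0,"dz":0,"wx":0,"wy":0,"wz":0,"claw":20},{"dx":1.2,"dy":0,"dz":0,"wx":0,"wy":0,"wz":0,"claw":20},{"dx":1.2,"dy":0,"dz":0,"wx":0,"wy":0,"wz":0,"claw":20}]' | head -4
python3 nav.py 91.2 .464 -.059 .005
python3 a.py | grep -E "^blank|pale"
```

```text
clock: 21.45
position: [0.4661, -0.1657, 0.0058]
tool_rot: [3.141, 0.0, 1.594]
force: [1.1, 0.7, 0.3]
clock: 22.45
position: [0.4636, -0.0758, 0.0053]
tool_rot: [-3.142, 0.0, 1.594]
force: [0.4, -0.0, 0.6]
t 22.45 pos [ 0.4636 -0.0758  0.0053] rpy [-3.142  0.     1.594] F [ 0.4 -0.   0.6] grip 0.0171
wz 0.002  then dx 1.68 dy 0.07 dz 0.03 cm
scene [0.634 0.078] pale 0.73
scene [0.651 0.023] pale 0.64
scene [ 0.465 -0.046] pale 0.53
side [0.655 0.025] pale 0.78
side [0.627 0.076] pale 0.66
side [ 0.463 -0.048] pale 0.62
blank [0.6274 0.0699] 86.4 2 0.163
blank [0.6521 0.0255] 63.2 2 0.291
blank [ 0.4609 -0.05  ] 2.0 2 0.07
```

Finish this leg (1.6 cm), retreat, then turn for the last one.

```bash
python3 -m handwheel '[{"dx":0.8,"dy":0,"dz":0,"wx":0,"wy":0,"wz":0,"claw":20},{"dx":0.8,"dy":0,"dz":0,"wx":0,"wy":0,"wz":0,"claw":20},{"dx":-1,"dy":0,"dz":0,"wx":0,"wy":0,"wz":0,"claw":20},{"dx":-1,"dy":0,"dz":-2,"wx":0,"wy":0,"wz":0,"claw":20},{"dx":0,"dy":0,"dz":-4,"wx":0,"wy":0,"wz":0,"claw":20},{"dx":0,"dy":0,"dz":-4,"wx":0,"wy":0,"wz":-0.1,"claw":20},{"dx":0,"dy":0,"dz":0,"wx":0,"wy":0,"wz":-0.18,"claw":20},{"dx":0,"dy":0,"dz":0,"wx":0,"wy":0,"wz":-0.18,"claw":20}]' >/dev/null
python3 -m handwheel '[{"dx":0,"dy":0,"dz":0,"wx":0,"wy":0,"wz":-0.18,"claw":20},{"dx":0,"dy":0,"dz":0,"wx":0,"wy":0,"wz":-0.18,"claw":20},{"dx":0,"dy":0,"dz":0,"wx":0,"wy":0,"wz":-0.18,"claw":20},{"dx":0,"dy":0,"dz":0,"wx":0,"wy":0,"wz":-0.18,"claw":20},{"dx":0,"dy":0,"dz":0,"wx":0,"wy":0,"wz":-0.18,"claw":20},{"dx":0,"dy":0,"dz":0,"wx":0,"wy":0,"wz":-0.18,"claw":20},{"dx":0,"dy":0,"dz":0,"wx":0,"wy":0,"wz":0,"claw":20}]' >/dev/null
python3 nav.py 181 .414 -.034 .005
python3 a.py | grep -E "^blank"
```

```text
t 24.52 pos [ 0.4637 -0.0814  0.1053] rpy [3.142 0.    3.132] F [-0.1  0.7  1. ] grip 0.0168
wz -0.027  then dx 4.88 dy 4.83 dz 10.03 cm
blank [0.6268 0.0721] 0.7 2 0.161
blank [0.6527 0.0268] 67.2 2 0.157
blank [ 0.4601 -0.0327] 2.3 2 0.183
```

```bash
python3 -m handwheel '[{"dx":0,"dy":0,"dz":0,"wx":0,"wy":0,"wz":-0.03,"claw":20},{"dx":2.4,"dy":2.4,"dz":0,"wx":0,"wy":0,"wz":0,"claw":20},{"dx":2.4,"dy":2.4,"dz":0,"wx":0,"wy":0,"wz":0,"claw":20},{"dx":0,"dy":0,"dz":3,"wx":0,"wy":0,"wz":0,"claw":20},{"dx":0,"dy":0,"dz":3,"wx":0,"wy":0,"wz":0,"claw":20},{"dx":0,"dy":0,"dz":2.5,"wx":0,"wy":0,"wz":0,"claw":20},{"dx":0,"dy":0,"dz":1,"wx":0,"wy":0,"wz":0,"claw":20},{"dx":0,"dy":0,"dz":0.5,"wx":0,"wy":0,"wz":0,"claw":20}]' >/dev/null
python3 nav.py 181 .608 -.033 .005
```

```text
t 25.73 pos [ 0.4147 -0.0336  0.0052] rpy [-3.142 -0.    -3.119] F [0.5 0.5 0.9] grip 0.0169
wz 0.005  then dx -19.32 dy -0.27 dz 0.02 cm
```

```bash
python3 -m handwheel '[{"dx":-1,"dy":0,"dz":0,"wx":0,"wy":0,"wz":0,"claw":20},{"dx":-0.8,"dy":0,"dz":0,"wx":0,"wy":0,"wz":0,"claw":20},{"dx":-0.8,"dy":0,"dz":0,"wx":0,"wy":0,"wz":0,"claw":20},{"dx":-1,"dy":0,"dz":0,"wx":0,"wy":0,"wz":0,"claw":20},{"dx":-1.2,"dy":-0.05,"dz":0,"wx":0,"wy":0,"wz":0,"claw":20},{"dx":-1.2,"dy":-0.05,"dz":0,"wx":0,"wy":0,"wz":0,"claw":20},{"dx":-1.2,"dy":-0.05,"dz":0,"wx":0,"wy":0,"wz":0,"claw":20},{"dx":-1.2,"dy":-0.05,"dz":0,"wx":0,"wy":0,"wz":0,"claw":20}]' >/dev/null
python3 -m handwheel '[{"dx":-1.2,"dy":-0.05,"dz":0,"wx":0,"wy":0,"wz":0,"claw":20},{"dx":-1.2,"dy":0,"dz":0,"wx":0,"wy":0,"wz":0,"claw":20},{"dx":-1.2,"dy":0,"dz":0,"wx":0,"wy":0,"wz":0,"claw":20},{"dx":-1.2,"dy":0,"dz":0,"wx":0,"wy":0,"wz":0,"claw":20},{"dx":-1.2,"dy":0,"dz":0,"wx":0,"wy":0,"wz":0,"claw":20},{"dx":-1.2,"dy":0,"dz":0,"wx":0,"wy":0,"wz":0,"claw":20},{"dx":-1.2,"dy":0,"dz":0,"wx":0,"wy":0,"wz":0,"claw":20},{"dx":-0.8,"dy":0,"dz":0,"wx":0,"wy":0,"wz":0,"claw":20}]'
python3 nav.py 181 .608 -.033 .005
python3 a.py | grep -E "^blank"
```

```text
clock: 27.72
position: [0.5915, -0.0322, 0.0052]
tool_rot: [3.142, 0.0, -3.119]
force: [-1.0, -1.0, -0.1]
grip_width: 0.0172
finger_force: 0.2
t 27.73 pos [ 0.5915 -0.0322  0.0052] rpy [ 3.142  0.    -3.119] F [-1.  -1.  -0.1] grip 0.0172
wz 0.005  then dx -1.65 dy -0.11 dz 0.02 cm
blank [0.6528 0.0262] 70.3 2 0.18
blank [ 0.6184 -0.0326] 9.2 2 0.273
blank [0.6275 0.07  ] 87.6 2 0.112
```

```bash
python3 -m handwheel '[{"dx":-1,"dy":0,"dz":0,"wx":0,"wy":0,"wz":0,"claw":20},{"dx":-0.9,"dy":0,"dz":0,"wx":0,"wy":0,"wz":0,"claw":20},{"dx":1,"dy":0,"dz":0,"wx":0,"wy":0,"wz":0,"claw":20},{"dx":1,"dy":0,"dz":0,"wx":0,"wy":0,"wz":0,"claw":20},{"dx":4,"dy":0,"dz":-4,"wx":0,"wy":0,"wz":0,"claw":20},{"dx":4,"dy":-3,"dz":-5,"wx":0,"wy":0,"wz":0,"claw":20},{"dx":4,"dy":-4,"dz":-5,"wx":0,"wy":0,"wz":0,"claw":20},{"dx":0,"dy":-4,"dz":-4,"wx":0,"wy":0,"wz":0,"claw":20}]' >/dev/null
python3 -m handwheel '[{"dx":0,"dy":-4,"dz":0,"wx":0,"wy":0,"wz":0,"claw":20},{"dx":0,"dy":-4,"dz":0,"wx":0,"wy":0,"wz":0,"claw":20},{"dx":0,"dy":0,"dz":0,"wx":0,"wy":0,"wz":0,"claw":20}]' | head -2
python3 a.py all| grep -vE "red|pale"
python3 - <<'E'
from ov import *
r=np.radians
overlay([("corral",[.6239,.0269,r(16.2)])],"pics/f1.png","side",(140,80,380,320))
E
```

```text
clock: 29.3
position: [0.4839, -0.217, 0.1708]
blank [0.653  0.0259] 63.7 2 0.206
blank [0.6277 0.0695] 0.2 2 0.224
blank [ 0.6373 -0.0335] 6.1 2 0.13
corral [0.6243 0.0263] 15.4 2 0.12
seal [ 0.5815 -0.3238] 0.0 2 1.0
cup [0.4806 0.3103] 4.9 2 0.159
inkstone [0.6398 0.3326] -22.0 2 0.048
inkbottle [ 0.5189 -0.3339] -4.2 2 0.258
```

View pics/f1.png

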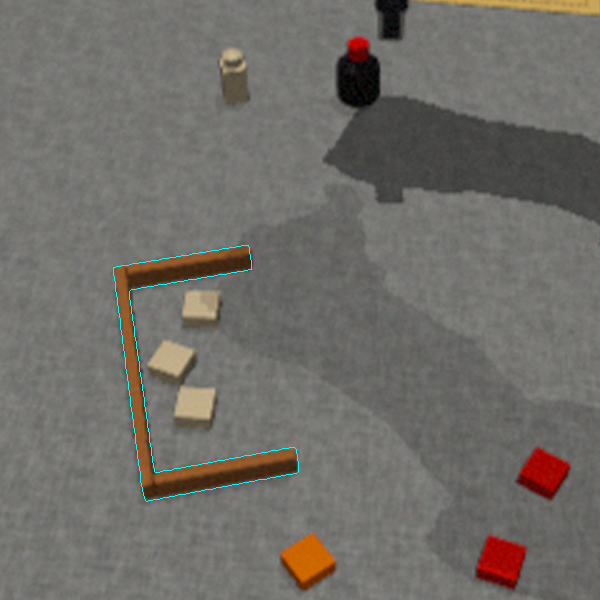

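The final crop shows all three blanks flat inside the corral, at (201,308), (172,361) and (195,406), with the arm clear. The seal, bottle and orange block haven't moved.

```bash
python3 -c "
from workcell import job_done
print(job_done())"
```

```text
the job is handed in; nothing more can be done
None
```

All three blanks are flat and wholly inside the corral, pushed only, and the seal, cup, ink stone and ink bottle are where they were; I handed the job in at about 30 s of the 72 s allowed.

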